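Put the teal remote back in its tray

ROBOT

A 7-joint arm with a two-finger parallel gripper is mounted at the origin on the work surface. World frame = base frame: x ahead of the robot, y to its left, z up, the work surface at z = 0. Lengths are in m, angles in rad, forces in N, time in s.
With the tool pointing down it reaches from about 0.4 to 0.85 m from the base axis. Payload 10.4 kg.
Tool frame: the origin (TCP) lies on the centre line of the jaws, within the pads' length; the fingertips stand r.tip_extent ahead of it and the grasp point (between the pads) lies 3 mm ahead of it (r.tip_extent is the distance from the TCP to the fingertips, in m); z points along the fingers, y is the direction in which the jaws open and shut (so a half turn about z gives the same grasp; the last joint's range is limited). The gripper opens to 87 mm and grips with 3 to 60 N. Pads are 19 mm wide; open, the fingers measure 117 mm over their backs; the gripper's body (75 mm by 190 mm) begins 51 mm behind the grasp point.
Start: joints at [-1.31, 0.332, -0.065, 1.46, 0.022, 1.35, -0.088], TCP at [0.175, 0.6, 0.245] pointing down, gripper open.
Joint ranges: [-2.6, 2.6], [-0.5, 2.12], [-1.47, 1.34], [0.16, 2.42], [-1.27, 4.41], [0.06, 2.06], [-2.6, 2.6]. Speed limits (rad/s): [2.22, 2.22, 2.79, 2.79, 3.14, 3.14, 3.14].

INTERFACE

Orientations are given as a unit quaternion [x, y, z, w].
In Python, from bench import r gives the robot as it stands. The module is installed in compiled form; this text tells all that it offers.
- The arm moves only by the shell command python3 -m jog 'ROWS' [FORCE]. ROWS is JSON, a list of rows, each a list of 5 numbers: the shift along the tool's x, y, z in cm, then the turn about the tool's z in rad, then the closure, from 0 (fully open) to 1 (shut). A call has exactly 10 rows; each row shifts and turns the pose as measured when the row begins, along the tool's axes as they then stand; what a row does not reach is not made up. A row lasts 1/10 s, in which the tool goes at most 50 mm and 8.59 degrees, less where a joint would pass 70% of its speed; a pose out of reach is approached as far as the arm can. A call with a gripper value outside its range is refused whole. The fingers move at their own pace and stop on an object; FORCE is the grip in N (left out, the last holds). Time passes only in rows, so rows that do not move let the fingers close, or fill a call up. It gives the time, the measured TCP pose, the force and the opening at its end, in the units of the state.
- r.read_state(): the state, without advancing time (a new reading comes with each control period).
- r.camera(name): name is "scene" or "top" or "wrist"; returns a dict with "pixels" (384x512x3 uint8, red, green, blue), "fx", "fy", "cx", "cy" (pixels), "camera_from_world" (4x4, takes a point from world to camera coordinates). Camera axes: x right, y up, looking along -z (the intrinsics and any distortion apply to the point x, -y, -z); pixel columns grow to the right and rows downward; lengths in m; the calibration is good to about 2 mm. A picture is of the moment at which its call begins. There is no depth.
- r.close_job(): hands the job in, once; it reports no verdict.
The state is a dict: "time": time; "joint_positions": joint angles; "joint_vel": joint speeds; "joint_torque": joint torques, N m; "ee_pos": TCP position; "eef_rot": TCP orientation; "ft_force": force on the tool from outside, world axes, zero at the start; "torque": the same for the moment, N m; "width": finger opening in m.
Only numpy, scipy, OpenCV 4.12 (cv2) and the standard library are available. Lean on these libraries where they do the work, as an engineer would, in place of code of your own. Each camera call takes 0.05 s, during which the arm holds its last target. There are 200 camera calls.

TASK

The lantern is standing in the dark wooden tray where the TV remote belongs. First lift the lantern by its brass handle and stand it upright, wholly on the round cork mat, then pick the teal-backed remote out of the crate, where it stands on its long edge, and leave it lying flat inside the tray with its buttons facing up. Set both down without dropping them, let the other things in the crate stay in it, and do not knock the jar or the mug.

Things in the scene. Friction and masses are not known exactly. Their poses are not given: they have to be found in the camera images.
- remote: The TV remote to fetch: 160 x 22 x 45 mm, about 0.13 kg, black button face and teal back shell. Origin at its centre. Its x runs along the 160 mm length, its y (22 mm thickness) points out of the BUTTON face, its z runs along the 45 mm width. It starts standing on its long edge on the crate floor (z up), about 30 mm clear of its neighbours.
- grey_remote: Another remote of the same shape with a grey back shell, also on its long edge in the crate; axes as for the teal one. It stays in the crate.
- card_box: Mustard-yellow box of cards, 94 (x) x 24 (y) x 64 (z) mm, upright in the crate; origin at the centre of its underside. It stays in the crate.
- tealight0: Tealight in an aluminium cup, 35 mm diameter, 16 mm high, near one end of the crate; origin at the centre of its underside. It stays in the crate.
- tealight1: Second tealight, same, near the other end of the crate; it stays in the crate.
- crate: Pale slatted wooden crate, fixed, open at the top, 292 (x) x 202 (y) mm outside, 72 mm high, walls and floor 6 mm thick. Origin at the centre of its underside on the table. The remotes and card box stand roughly along its x in three lanes (y about -54, 0, +54 mm), in any order; the crate is turned any way round.
- tray: Dark wooden tray, fixed, 222 (x) x 137 (y) mm outside; its floor is 18 mm above the table, inside 210 x 125 mm, with a rim 6 mm wide that stands 7 mm above the floor (25 mm above the table). Origin at the centre of its underside on the table.
- mat: Round cork mat, fixed, 160 mm diameter, 5 mm thick; origin at the centre of its underside on the table. It may lie on either side of the tray.
- lantern: Candle lantern, black metal and glass, about 0.45 kg, 90 mm diameter, 122 mm high to its cap, 177 mm with its handle. Origin at the centre of its underside; z up. It starts standing on the tray's floor.
- lantern_handle (a point): Middle of the lantern's fixed brass handle, an arch over the cap: a round bar of 10 mm diameter whose straight top runs 52 mm along the lantern's y; this point is on the bar's axis, 172 mm above the lantern's underside and 50 mm above its cap.
- jar: Glass jar of sweets, 76 mm diameter, 135 mm high, standing at the far side of the table; origin at the centre of its underside. Not to be knocked.
- mug: Blue mug, 82 mm diameter, 92 mm high, at the far side of the table; origin at the centre of its underside. Not to be knocked.
Things that resemble listed ones, but are neither listed nor needed, are in the scene too. Of the things shaped like the mat, the cork one is meant.

How it is judged:
By the outcome, as a careful person would: the job done as asked, in the order asked, and still so for the second after the job is handed in, with the robot touching nothing.
It also fails if it takes over 59 s, if anything falls off the work surface, if the arm or the gripper's body presses on something with over 40 N, if the wrist force passes 120 N, or if a joint passes its speed limit or range.

## Working session

There is one attempt and no reset: what is moved stays moved. The work goes in short steps, Python scripts to look and compute and a shell command to move; the robot and the scene stay as the last step left them, time stands still between calls to the robot, and variables do not carry over. Pictures are saved under pics/ and viewed, about 8 in all and at most 12, crops included, and the job is handed in when it is done.

```bash
mkdir -p pics; cat > h.py <<'E'
import numpy as np, cv2
from scipy.spatial.transform import Rotation as R
from bench import r
def snap(name,fn,crop=None,scale=1):
    c=r.camera(name); im=c["pixels"][:,:,::-1]
    np.save('pics/'+fn+'.npy',im)
    import pickle; pickle.dump({k:c[k] for k in c if k!='pixels'},open('pics/'+fn+'.pkl','wb'))
    if crop: x0,y0,x1,y1=crop; im=im[y0:y1,x0:x1]
    cv2.imwrite('pics/'+fn+'.png',cv2.resize(im,None,fx=scale,fy=scale,interpolation=cv2.INTER_CUBIC))
    return c
def load(fn):
    import pickle; return pickle.load(open('pics/'+fn+'.pkl','rb'))
def at(c,u,v,z):
    T=np.linalg.inv(np.array(c["camera_from_world"]))
    d=T[:3,:3]@np.array([(u-c["cx"])/c["fx"],-(v-c["cy"])/c["fy"],-1.])
    o=T[:3,3]; return o+d*(z-o[2])/d[2]
def pix(c,p):
    q=np.array(c["camera_from_world"])@np.append(p,1)
    return np.array([c["cx"]+c["fx"]*q[0]/-q[2],c["cy"]+c["fy"]*-q[1]/-q[2]])
def rows(target,yaw=None):
    """print shift in tool axes (cm) to target and turn so that tool y axis points along world yaw (mod pi)"""
    s=r.read_state(); Rm=R.from_quat(s["eef_rot"]).as_matrix()
    d=Rm.T@(np.array(target)-s["ee_pos"])*100
    ty=np.arctan2(Rm[1,1],Rm[0,1]); 
    print('pos',np.round(s["ee_pos"],4),'z',np.round(Rm[:,2],3),'yaw_y',round(ty,3),'shift cm',np.round(d,2),'q7',round(s["joint_positions"][6],2),'t',s["time"])
    if yaw is not None:
        dy=(yaw-ty+np.pi/2)%np.pi-np.pi/2; print('turn tool-z',round(-dy,3),'(alt',round(-dy+np.pi,3),round(-dy-np.pi,3),')')
E
python3 - <<'E'
from h import *
c=snap('top','top0',scale=1.5); print(c.keys(),c['fx'],np.round(np.linalg.inv(c['camera_from_world'])[:3,3],3))
c=snap('scene','scene0',scale=1.5);print(np.round(np.linalg.inv(c['camera_from_world'])[:3,3],3))
print(r.read_state(),r.tip_extent)
E
```

```text
dict_keys(['pixels', 'fx', 'fy', 'cx', 'cy', 'camera_from_world']) 429.9914863530781 [ 0.355 -0.013  1.137]
[1.453 0.006 0.853]
{'time': 0.1, 'joint_positions': array([-1.30963397,  0.33281216, -0.06469604,  1.46084197,  0.02166603,
        1.34990231, -0.08847787]), 'joint_vel': array([ 9.23516085e-04, -1.93494313e-03,  1.50665195e-03, -2.36313696e-03,
        1.16800144e-03,  2.52510307e-05,  7.28094560e-04]), 'joint_torque': array([ 2.22727533e-03, -6.24541426e+01,  2.49680586e-02, -3.90715420e+01,
       -6.14879094e-02,  3.65032547e-02,  3.75767138e-05]), 'ee_pos': array([0.17491822, 0.59969922, 0.24383865]), 'eef_rot': array([ 1.41379981e-01,  9.89955201e-01, -6.33006045e-04, -2.86599014e-05]), 'ft_force': array([-0.52857143, -1.02200192,  0.11252588]), 'torque': array([-0.02000137,  0.00741135, -0.02220161]), 'width': 0.08711954265536286} 0.022
```

View pics/top0.png

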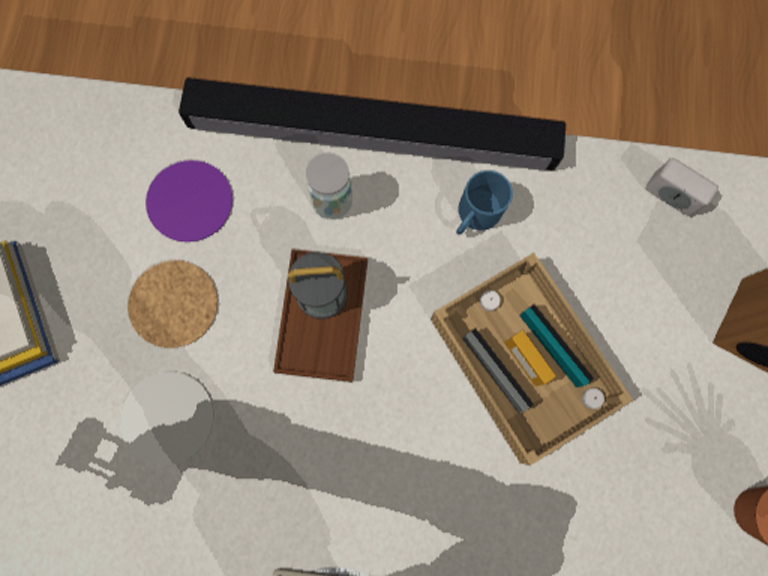

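View pics/scene0.png

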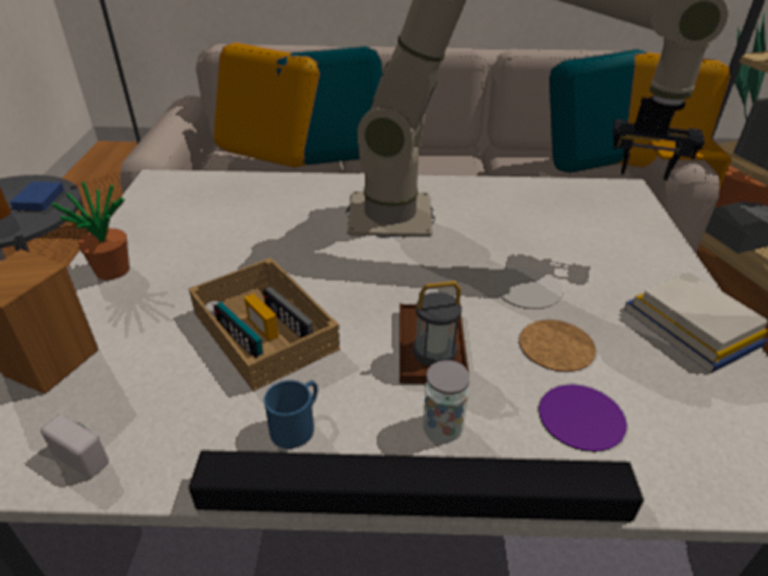

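Both pictures show candidates, in 1.5× top pixels. Mats: cork (173,304), purple (190,200), pale disc (168,418). Remotes: teal (556,345), grey (500,370). Lantern handle: (315,272). I choose the cork mat and the teal remote, and will check them in one close crop.

```bash
python3 - <<'E'
from h import *
im=np.load('pics/top0.npy')[150:320,170:430]
cv2.imwrite('pics/crop1.png',cv2.resize(im,None,fx=3,fy=3,interpolation=cv2.INTER_CUBIC))
c=load('top0')
for n,u,v,z in [('cork',173,304,.005),('jar top',328,172,.135),('mug top',488,190,.092),('handle a',291,275,.19),('handle b',340,270,.19),('trayTL',292,250,.025),('trayTR',367,257,.025),('trayBR',352,381,.025),('trayBL',275,372,.025),
 ('crT',533,254,.072),('crR',637,396,.072),('crB',528,465,.072),('crL',432,317,.072),('tealA',526,310,.05),('tealB',586,384,.05)]:
    print(n,np.round(at(c,u/1.5,v/1.5,z),3))
E
```

```text
cork [0.529 0.36  0.005]
jar top [0.76  0.105 0.135]
mug top [ 0.779 -0.167  0.092]
handle a [0.567 0.131 0.19 ]
handle b [0.584 0.059 0.19 ]
trayTL [0.649 0.161 0.025]
trayTR [0.653 0.027 0.025]
trayBR [0.432 0.024 0.025]
trayBL [0.431 0.158 0.025]
crT [ 0.681 -0.257  0.072]
crR [ 0.462 -0.443  0.072]
crB [ 0.331 -0.274  0.072]
crL [ 0.551 -0.096  0.072]
tealA [ 0.587 -0.257  0.05 ]
tealB [ 0.474 -0.366  0.05 ]
```

View pics/crop1.png

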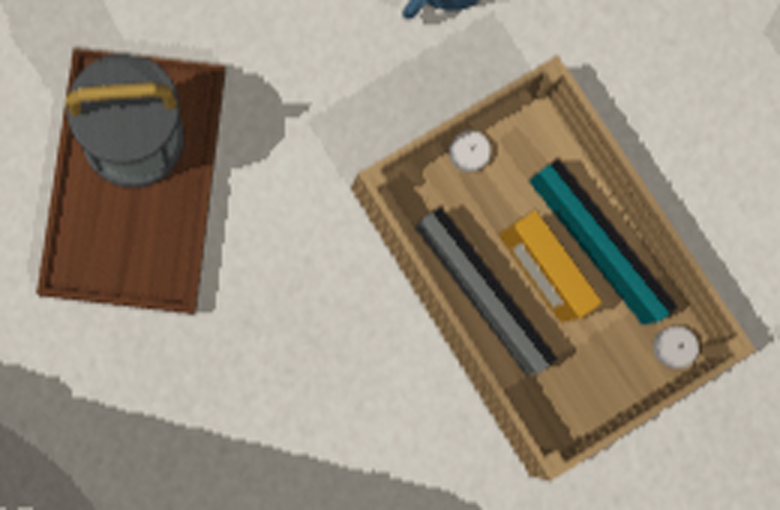

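The crop shows the teal remote with its teal shell on the lower-left and its black button edge on the upper-right. So the buttons face +x,-y. The lantern handle runs (70,100)–(172,92) in the crop. Next I move above the handle.

```bash
python3 - <<'E'
from h import *
rows([.575,.095,.30],np.radians(13.3))
E
```

```text
pos [0.1749 0.5997 0.2438] z [-0.    -0.001 -1.   ] yaw_y 1.287 shift cm [-52.54 -37.26  -5.56] q7 -0.09 t 0.1
turn tool-z 1.055 (alt 4.197 -2.087 )
```

```bash
python3 -m jog '[[-3.7,-2.6,-0.5,0,0],[-3.7,-2.6,-0.5,0,0],[-3.7,-2.6,-0.5,0,0],[-3.7,-2.6,-0.5,0,0],[-3.7,-2.6,-0.5,0,0],[-3.7,-2.6,-0.5,0,0],[-3.7,-2.6,-0.5,0,0],[-3.7,-2.6,-0.5,0,0],[-3.7,-2.6,-0.5,0,0],[-3.7,-2.6,-0.5,0,0]]' 40; python3 -c "
from h import *
rows([.575,.095,.30],np.radians(13.3))"
```

```text
time: 1.1
ee_pos: [0.4616, 0.2373, 0.2906]
eef_rot: [0.135, 0.991, -0.003, -0.003]
ft_force: [0.6, 1.1, 0.3]
width: 0.0872
pos [0.4616 0.2373 0.2906] z [-0.007 -0.006 -1.   ] yaw_y 1.3 shift cm [-14.73 -10.68  -0.93] q7 0.75 t 1.1
turn tool-z 1.068 (alt 4.209 -2.074 )
```

```bash
python3 -m jog '[[-3.7,-2.7,-0.2,0,0],[-3.7,-2.7,-0.2,0,0],[-3.7,-2.7,-0.2,0,0],[-3.7,-2.7,-0.2,0,0],[0,0,0,0.15,0],[0,0,0,0.15,0],[0,0,0,0.15,0],[0,0,0,0.15,0],[0,0,0,0.15,0],[0,0,0,0.15,0]]'; python3 -c "
from h import *
rows([.575,.095,.30],np.radians(13.3)); snap('wrist','w1')"
```

```text
time: 2.1
ee_pos: [0.581, 0.0767, 0.2965]
eef_rot: [0.555, 0.832, -0.007, -0.001]
ft_force: [0.6, -0.6, -0.2]
width: 0.0866
pos [0.581  0.0767 0.2965] z [-0.01  -0.011 -1.   ] yaw_y 0.395 shift cm [ 1.92  0.14 -0.37] q7 0.28 t 2.1
turn tool-z 0.163 (alt 3.304 -2.979 )
```

View pics/w1.png

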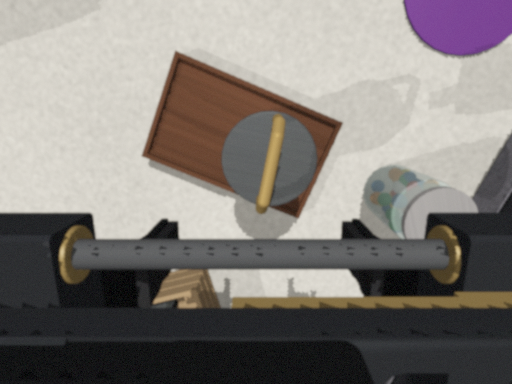

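The wrist picture shows the brass handle from (279,121) to (263,207) and the tray corners at (177,53), (342,123), (298,216) and (144,156).

```bash
python3 - <<'E'
from h import *
c=load('w1')
a=at(c,278,127,.193);b=at(c,265,200,.193); print(a,b,(a+b)/2, np.linalg.norm(a-b),np.degrees(np.arctan2(*(a-b)[1::-1])))
for u,v in [(177,53),(342,123),(298,216),(144,156)]: print(np.round(at(c,u,v,.025),3))
m=(a+b)/2
rows([m[0],m[1],.30],np.arctan2(*(a-b)[1::-1])-np.pi/2)
E
```

```text
[0.57194038 0.13035975 0.193     ] [0.58494286 0.07461762 0.193     ] [0.57844162 0.10248869 0.193     ] 0.05723852719398241 103.13010330345597
[0.435 0.159 0.025]
[0.653 0.161 0.025]
[0.653 0.028 0.025]
[0.436 0.025 0.025]
pos [0.581  0.0767 0.2964] z [-0.01  -0.011 -1.   ] yaw_y 0.385 shift cm [ 2.48  0.73 -0.39] q7 0.27 t 2.15
turn tool-z 0.156 (alt 3.297 -2.986 )
```

```bash
python3 -m jog '[[2.3,0.6,0,0,0],[0,0,0,0.15,0],[0,0,1,0,0],[0,0,2,0,0],[0,0,2,0,0],[0,0,0,0,0],[0,0,0,0,0],[0,0,0,0,0],[0,0,0,0,0],[0,0,0,0,0]]'; python3 -c "
from h import *
rows([.577,.100,.193],np.radians(13.1));"
```

```text
time: 3.15
ee_pos: [0.5769, 0.0994, 0.2433]
eef_rot: [0.606, 0.795, -0.008, -0.001]
ft_force: [-0.5, -0.1, -0.3]
width: 0.0869
pos [0.5769 0.0994 0.2433] z [-0.011 -0.012 -1.   ] yaw_y 0.268 shift cm [0.1  0.1  5.02] q7 0.12 t 3.15
turn tool-z 0.039 (alt 3.181 -3.102 )
```

```bash
python3 -m jog '[[0,0,2,0.04,0],[0,0,2,0,0],[0.1,0.1,1,0,0],[0,0,0,0,0],[0,0,0,0,1],[0,0,0,0,1],[0,0,0,0,1],[0,0,0,0,1],[0,0,0,0,1],[0,0,0,0,1]]' 40; python3 -c "
from h import *
rows([.577,.100,.193],np.radians(13.1));"
```

```text
time: 4.15
ee_pos: [0.5803, 0.1007, 0.198]
eef_rot: [0.622, 0.783, -0.004, 0.002]
ft_force: [-0.3, -0.4, 0.1]
width: 0.047
pos [0.5803 0.1007 0.198 ] z [-0.002 -0.008 -1.   ] yaw_y 0.229 shift cm [ 0.01 -0.34  0.51] q7 0.1 t 4.15
turn tool-z -0.0 (alt 3.142 -3.142 )
```

```bash
python3 -m jog '[[0,-0.2,0.4,0,1],[0,0,0,0,1],[0,0,0,0,1],[0,0,0,0,1],[0,0,0,0,1],[0,0,0,0,1],[0,0,0,0,1],[0,0,0,0,1],[0,0,0,0,1],[0,0,0,0,1]]' 40; python3 -c "
from h import *
rows([.529,.36,.26])"
```

```text
time: 5.15
ee_pos: [0.5779, 0.1004, 0.1936]
eef_rot: [0.622, 0.783, -0.004, 0.001]
ft_force: [-0.7, -0.3, 1.0]
width: 0.0087
pos [0.5779 0.1004 0.1936] z [-0.003 -0.008 -1.   ] yaw_y 0.229 shift cm [26.34  1.1  -6.84] q7 0.1 t 5.15
```

```bash
python3 -m jog '[[0,0,-0.5,0,1],[0,0,-1,0,1],[0,0,-1.5,0,1],[0,0,-1.5,0,1],[0,0,-1.5,0,1],[0,0,-1,0,1],[0,0,-0.5,0,1],[0,0,0,0,1],[0,0,0,0,1],[0,0,0,0,1]]' 50; python3 -c "
from h import *
rows([.529,.36,.26])
c=snap('scene','s1',(220,130,450,300),3)
c=load('top0')
for u,v in [(128,304),(218,303),(173,261),(172,348)]: print(at(c,u/1.5,v/1.5,.005))
"
```

```text
time: 6.15
ee_pos: [0.5769, 0.1002, 0.2722]
eef_rot: [0.622, 0.783, -0.006, 0.001]
ft_force: [0.1, 0.2, -3.4]
width: 0.0084
pos [0.5769 0.1002 0.2722] z [-0.006 -0.01  -1.   ] yaw_y 0.228 shift cm [26.4   1.21  0.99] q7 0.08 t 6.15
[0.51913035 0.43909784 0.005     ]
[0.54090552 0.2804744  0.005     ]
[0.60710801 0.37444644 0.005     ]
[0.45131446 0.34670922 0.005     ]
```

View pics/s1.png

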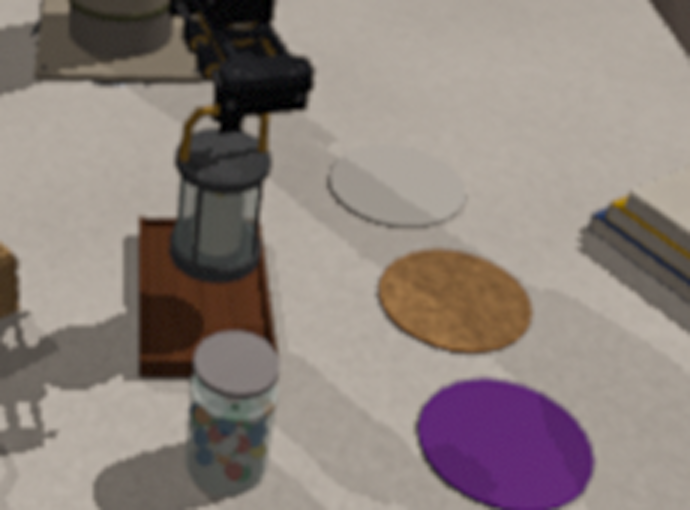

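The lantern hangs upright from the gripper, clear of the tray. Now I carry it to the mat centre (0.530, 0.360).

```bash
python3 -m jog '[[1,0,0,0,1],[2,0.1,0,0,1],[2.5,0.1,0,0,1],[2.5,0.1,0,0,1],[2.5,0.1,0,0,1],[2.5,0.1,0,0,1],[2.5,0.1,0,0,1],[2.5,0.1,0,0,1],[2.5,0.1,0,0,1],[2,0.1,0,0,1]]';python3 -m jog '[[1.5,0.1,0,0,1],[1,0.1,0,0,1],[0.5,0,0,0,1],[0,0,0,0,1],[0,0,0,0,1],[0,0,0,0,1],[0,0,0,0,1],[0,0,0,0,1],[0,0,0,0,1],[0,0,0,0,1]]'; python3 -c "
from h import *
rows([.53,.36,.181])"
```

```text
time: 7.2
ee_pos: [0.5296, 0.3329, 0.2657]
eef_rot: [0.623, 0.782, -0.009, -0.001]
ft_force: [0.4, 0.4, -2.5]
width: 0.0088
time: 8.2
ee_pos: [0.5238, 0.3643, 0.2643]
eef_rot: [0.623, 0.782, -0.01, -0.001]
ft_force: [0.5, 0.1, -4.3]
width: 0.0087
pos [0.5238 0.3643 0.2643] z [-0.014 -0.014 -1.   ] yaw_y 0.225 shift cm [-0.48  0.64  8.32] q7 -0.35 t 8.2
```

```bash
python3 -m jog '[[-0.2,0.3,1,0,1],[-0.2,0.2,1.5,0,1],[0,0.1,1.5,0,1],[0,0,1.5,0,1],[0,0,1,0,1],[0,0,0.5,0,1],[0,0,0,0,1],[0,0,0,0,1],[0,0,0,0,1],[0,0,0,0,1]]'; python3 -c "
from h import *
rows([.53,.36,.181])"
```

```text
time: 9.2
ee_pos: [0.5304, 0.3592, 0.1867]
eef_rot: [0.624, 0.782, -0.011, -0.001]
ft_force: [0.0, 0.3, -3.0]
width: 0.0089
pos [0.5304 0.3592 0.1867] z [-0.015 -0.016 -1.   ] yaw_y 0.224 shift cm [ 0.1  -0.01  0.57] q7 -0.33 t 9.2
```

```bash
python3 -m jog '[[0,0,0.1,0,1],[0,0,0.1,0,1],[0,0,0.1,0,1],[0,0,0.1,0,1],[0,0,0.1,0,1],[0,0,0.1,0,1],[0,0,0,0,1],[0,0,0,0,1],[0,0,0,0,1],[0,0,0,0,1]]'; python3 -c "
from h import *
rows([.53,.36,.181])"
```

```text
time: 10.2
ee_pos: [0.5307, 0.3595, 0.1813]
eef_rot: [0.623, 0.782, -0.01, -0.001]
ft_force: [-0.6, -0.3, -2.6]
width: 0.0085
pos [0.5307 0.3595 0.1813] z [-0.014 -0.014 -1.   ] yaw_y 0.224 shift cm [ 0.07 -0.05  0.03] q7 -0.33 t 10.2
```

```bash
python3 -m jog '[[0,0,0.1,0,1],[0,0,0,0,1],[0,0,0.1,0,1],[0,0,0,0,1],[0,0,0,0,1],[0,0,0,0,1],[0,0,0,0,1],[0,0,0,0,1],[0,0,0,0,1],[0,0,0,0,1]]'; python3 -c "
from h import *
rows([.53,.36,.181]);snap('scene','s2',(220,130,450,300),3)"
```

```text
time: 11.2
ee_pos: [0.5312, 0.36, 0.1812]
eef_rot: [0.623, 0.782, -0.008, -0.001]
ft_force: [-0.4, -0.5, 0.4]
width: 0.0086
pos [0.5312 0.36   0.1812] z [-0.012 -0.012 -1.   ] yaw_y 0.224 shift cm [ 0.03 -0.11  0.02] q7 -0.32 t 11.2
```

View pics/s2.png

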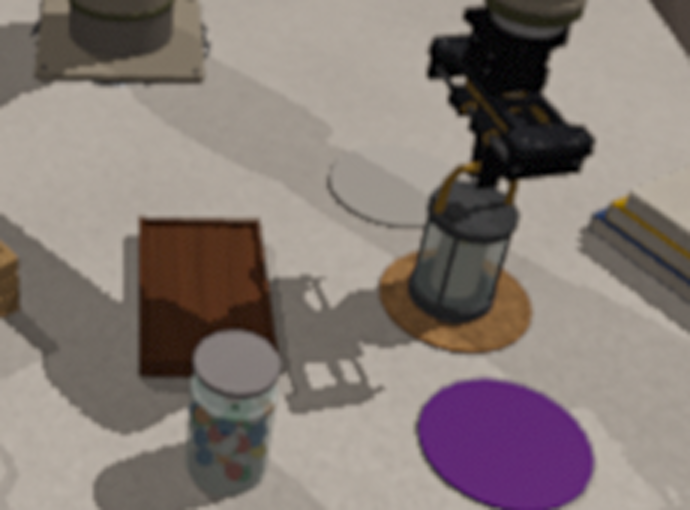

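The lantern stands centred on the cork and the force reads about 0. I open the gripper and rise.

```bash
python3 -m jog '[[0,0,0,0,0.8],[0,0,0,0,0.7],[0,0,0,0,0.5],[0,0,0,0,0.3],[0,0,0,0,0.3],[0,0,0,0,0.3],[0,0,0,0,0.3],[0,0,-0.5,0,0.3],[0,0,-2,0,0.3],[0,0,-4,0,0.3]]'; python3 -m jog '[[0,0,-4.5,0,0.3],[0,0,-3,0,0.4],[0,0,-1,0,0.4],[0,0,0,0,0.4],[0,0,0,0,0.4],[0,0,0,0,0.4],[0,0,0,0,0.4],[0,0,0,0,0.4],[0,0,0,0,0.4],[0,0,0,0,0.4]]';python3 -c "
from h import *
rows([.50,-.25,.27],np.radians(-48))"
```

```text
time: 12.25
ee_pos: [0.5302, 0.3597, 0.243]
eef_rot: [0.623, 0.782, -0.013, -0.001]
ft_force: [-0.0, 0.4, 0.1]
width: 0.0607
time: 13.25
ee_pos: [0.5313, 0.3606, 0.3311]
eef_rot: [0.624, 0.782, -0.013, -0.001]
ft_force: [0.1, -0.5, -0.3]
width: 0.0523
pos [0.5313 0.3606 0.3311] z [-0.018 -0.018 -1.   ] yaw_y 0.224 shift cm [-58.75 -16.47   7.3 ] q7 -0.34 t 13.25
turn tool-z 1.062 (alt 4.203 -2.08 )
```

```bash
python3 -m jog '[[-4.6,-1.1,0.2,0,0.4],[-4.6,-1.1,0.2,0,0.4],[-4.6,-1.1,0.2,0,0.4],[-4.6,-1.1,0.2,0,0.4],[-4.6,-1.1,0.2,0,0.4],[-4.6,-1.1,0.2,0,0.4],[-4.6,-1.1,0.2,0,0.4],[-4.6,-1.1,0.2,0,0.4],[-4.6,-1.1,0.2,0,0.4],[-4.6,-1.1,0.2,0,0.4]]';python3 -c "
from h import *
rows([.52,-.30,.27],np.radians(-48))"
```

```text
time: 14.25
ee_pos: [0.526, -0.1219, 0.3173]
eef_rot: [0.618, 0.786, -0.012, -0.002]
ft_force: [-0.1, 0.5, -0.1]
width: 0.0523
pos [ 0.526  -0.1219  0.3173] z [-0.018 -0.016 -1.   ] yaw_y 0.238 shift cm [-17.11  -4.68   5.02] q7 0.45 t 14.25
turn tool-z 1.076 (alt 4.218 -2.065 )
```

```bash
python3 -m jog '[[-4.3,-1.1,0.5,0,0.5],[-4.3,-1.1,0.5,0,0.5],[-4.3,-1.1,0.5,0,0.5],[-4,-1.1,0.5,0.15,0.5],[0,0,0,0.15,0.5],[0,0,0,0.15,0.5],[0,0,0,0.15,0.5],[0,0,0,0.15,0.5],[0,0,0,0.15,0.5],[0,0,0,0.15,0.5]]';python3 -c "
from h import *
rows([.52,-.30,.27],np.radians(-48)); snap('wrist','w2',scale=1.5)"
```

```text
time: 15.25
ee_pos: [0.5172, -0.3144, 0.3002]
eef_rot: [0.93, 0.368, -0.011, 0.006]
ft_force: [-0.0, -0.9, 0.1]
width: 0.0437
pos [ 0.5172 -0.3144  0.3002] z [-0.016 -0.019 -1.   ] yaw_y -0.817 shift cm [ 1.26 -0.86  2.99] q7 -0.1 t 15.25
turn tool-z 0.021 (alt 3.162 -3.121 )
```

View pics/w2.png

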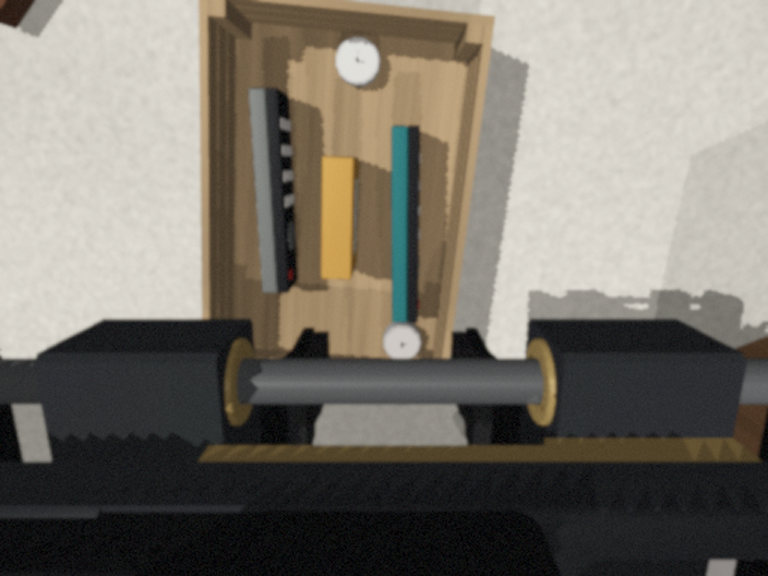

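The wrist picture (1.5×) shows the teal remote's top edge with corners (392,125), (419,127), (391,320), (417,323). The card box is on its left, the wall on its right, and a tealight at (402,341).

```bash
python3 - <<'E'
from h import *
c=load('w2')
P=[at(c,u/1.5,v/1.5,.051) for u,v in [(392,125),(419,127),(391,320),(417,323)]]
for p in P: print(np.round(p,4))
m=sum(P)/4; d=(P[0]+P[1]-P[2]-P[3])/2; L=np.linalg.norm(d); yaw=np.arctan2(d[1],d[0]); print(m,L,np.degrees(yaw),np.linalg.norm(P[0]-P[1]),np.linalg.norm(P[2]-P[3]))
print(np.round([at(c,u/1.5,v/1.5,z) for u,v,z in [(355,157,.07),(350,278,.07),(402,341,.022)]],4))
m[2]=.10; rows(m,yaw-np.pi/2)
E
```

```text
[ 0.587  -0.2545  0.051 ]
[ 0.6001 -0.2706  0.051 ]
[ 0.4718 -0.3618  0.051 ]
[ 0.485  -0.3799  0.051 ]
[ 0.53596292 -0.31668518  0.051     ] 0.15812711242317298 43.23945541115206 0.020741713585481568 0.022351890033162944
[[ 0.551  -0.2506  0.07  ]
 [ 0.4798 -0.3096  0.07  ]
 [ 0.4566 -0.3903  0.022 ]]
pos [ 0.5173 -0.3142  0.3001] z [-0.016 -0.019 -1.   ] yaw_y -0.826 shift cm [ 1.69  1.38 19.98] q7 -0.11 t 15.3
turn tool-z -0.01 (alt 3.131 -3.152 )
```

```bash
python3 -m jog '[[1.0,0.8,1,-0.01,0.5],[0.7,0.6,3,0,0.5],[0,0,4,0,0.5],[0,0,4,0,0.5],[0,0,4,0,0.5],[0,0,3,0,0.5],[0,0,0,0,0.52],[0,0,0,0,0.52],[0,0,0,0,0.52],[0,0,0,0,0.52]]';python3 -c "
from h import *
rows([.536,-.3167,.041],np.radians(-46.8)); print(r.read_state()['width'])"
```

```text
time: 16.3
ee_pos: [0.5404, -0.3171, 0.1082]
eef_rot: [0.925, 0.381, -0.008, 0.008]
ft_force: [-0.3, -0.7, 0.5]
width: 0.0419
pos [ 0.5404 -0.3171  0.1082] z [-0.009 -0.021 -1.   ] yaw_y -0.789 shift cm [-0.15 -0.39  6.72] q7 0.01 t 16.3
turn tool-z 0.027 (alt 3.169 -3.114 )
0.04186187276053165
```

```bash
python3 -m jog '[[-0.1,-0.4,0,0.03,0.53],[0,0,0,0,0.53],[0,0,1,0,0.53],[0,0,1.5,0,0.53],[0,0,1,0,0.53],[0,0,0,0,0.53],[0,0,0,0,0.53],[0,0,0,0,0.53],[0,0,0,0,0.53],[0,0,0,0,0.53]]';python3 -c "
from h import *
rows([.536,-.3167,.041],np.radians(-46.8))"
```

```text
time: 17.3
ee_pos: [0.5375, -0.3161, 0.0726]
eef_rot: [0.931, 0.366, -0.007, 0.009]
ft_force: [0.6, -0.5, 0.3]
width: 0.0408
pos [ 0.5375 -0.3161  0.0726] z [-0.005 -0.022 -1.   ] yaw_y -0.821 shift cm [-0.09 -0.1   3.16] q7 0.0 t 17.3
turn tool-z -0.004 (alt 3.137 -3.146 )
```

Well aligned. I go down the last 3.1 cm and close lightly at first.

```bash
python3 -m jog '[[0,-0.1,1,0,0.53],[0,0,1,0,0.53],[0,0,0.8,0,0.53],[0,0,0,0,0.53],[0,0,0,0,0.7],[0,0,0,0,0.8],[0,0,0,0,0.9],[0,0,0,0,1],[0,0,0,0,1],[0,0,0,0,1]]' 15;python3 -c "
from h import *
rows([.536,-.3167,.041],np.radians(-46.8))"
```

```text
time: 18.3
ee_pos: [0.5367, -0.316, 0.0422]
eef_rot: [0.931, 0.366, -0.006, 0.009]
ft_force: [0.4, 1.2, -1.5]
width: 0.0222
pos [ 0.5367 -0.316   0.0422] z [-0.005 -0.022 -1.   ] yaw_y -0.821 shift cm [-0.1   0.    0.13] q7 0.02 t 18.3
turn tool-z -0.004 (alt 3.137 -3.146 )
```

```bash
python3 -m jog '[[0,0,0,0,1],[0,0,-0.5,0,1],[0,0,-1,0,1],[0,0,-2,0,1],[0,0,-2,0,1],[0,0,-2,0,1],[0,0,-2,0,1],[0,0,-2,0,1],[0,0,-1,0,1],[0,0,-0.5,0,1]]' 30;python3 -m jog '[[0,0,0,0.15,1],[0,0,0,0.15,1],[0,0,0,0.15,1],[0,0,0,0.15,1],[0,0,0,0.15,1],[0,0,0,0,1],[0,0,0,0,1],[0,0,0,0,1],[0,0,0,0,1],[0,0,0,0,1]]';python3 -c "
from h import *
rows([.543,.062,.15],-1.56)"
```

```text
time: 19.3
ee_pos: [0.5367, -0.3135, 0.182]
eef_rot: [0.931, 0.365, -0.006, 0.01]
ft_force: [-0.2, 0.3, -0.4]
width: 0.0221
time: 20.3
ee_pos: [0.5354, -0.3127, 0.1804]
eef_rot: [1.0, 0.0, -0.003, 0.01]
ft_force: [-0.7, 0.7, -1.5]
width: 0.0216
pos [ 0.5354 -0.3127  0.1804] z [-0.006 -0.02  -1.   ] yaw_y -1.57 shift cm [  0.8  -37.52   2.27] q7 -0.72 t 20.3
turn tool-z -0.01 (alt 3.131 -3.152 )
```

```bash
python3 -m jog '[[0,-2,0,-0.01,1],[0.1,-4,0,0,1],[0.1,-4,0,0,1],[0.1,-4,0,0,1],[0.1,-4,0,0,1],[0.1,-4,0,0,1],[0.1,-4,0,0,1],[0.1,-4,0,0,1],[0.1,-3,0,0,1],[0,-2,0,0,1]]';python3 -m jog '[[0,-0.5,0,0,1],[0,0,0.5,0,1],[0,0,0,0,1],[0,0,0,0,1],[0,0,0,0,1],[0,0,0,0,1],[0,0,0,0,1],[0,0,0,0,1],[0,0,0,0,1],[0,0,0,0,1]]';python3 -c "
from h import *
rows([.543,.062,.10],-1.56)
snap('top','t2',(150,130,300,280),4)"
```

```text
time: 21.3
ee_pos: [0.538, 0.0461, 0.1737]
eef_rot: [1.0, 0.007, -0.001, 0.01]
ft_force: [-0.1, -0.1, -0.9]
width: 0.0219
time: 22.3
ee_pos: [0.538, 0.0481, 0.1686]
eef_rot: [1.0, 0.006, -0.001, 0.009]
ft_force: [0.3, 0.4, -0.7]
width: 0.0221
pos [0.538  0.0481 0.1686] z [-0.002 -0.019 -1.   ] yaw_y -1.558 shift cm [ 0.53 -1.51  6.83] q7 -1.36 t 22.3
turn tool-z 0.002 (alt 3.144 -3.14 )
```

View pics/t2.png

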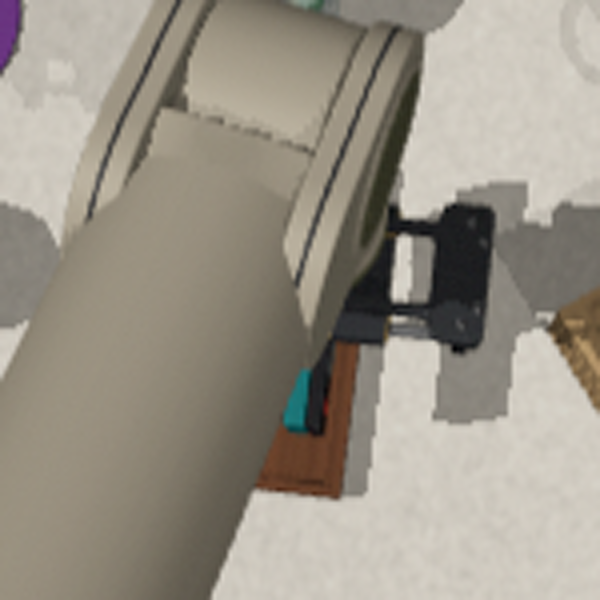

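The remote hangs over the tray, teal side to the left (+y). I lower it.

```bash
python3 -m jog '[[0.3,-0.8,1,0,1],[0.2,-0.6,2,0,1],[0,0,2.5,0,1],[0,0,2.5,0,1],[0,0,1.2,0,1],[0,0,0.5,0,1],[0,0,0,0,1],[0,0,0,0,1],[0,0,0,0,1],[0,0,0,0,1]]';python3 -c "
from h import *
rows([.543,.062,.054],-1.56)"
```

```text
time: 23.35
ee_pos: [0.545, 0.0654, 0.0669]
eef_rot: [1.0, 0.008, 0.0, 0.009]
ft_force: [-0.0, 0.7, -0.6]
width: 0.0216
pos [0.545  0.0654 0.0669] z [ 0.    -0.017 -1.   ] yaw_y -1.555 shift cm [-0.2   0.31  1.29] q7 -1.29 t 23.35
turn tool-z 0.005 (alt 3.147 -3.136 )
```

```bash
python3 -m jog '[[-0.2,0.3,0.3,0,1],[0,0,0.3,0,1],[0,0,0.2,0,1],[0,0,0.1,0,1],[0,0,0.1,0,1],[0,0,0.1,0,1],[0,0,0.1,0,1],[0,0,0,0,1],[0,0,0,0,1],[0,0,0,0,1]]';python3 -c "
from h import *
rows([.543,.062,.054],-1.56)"
```

```text
time: 24.35
ee_pos: [0.5436, 0.062, 0.0552]
eef_rot: [1.0, 0.008, 0.001, 0.008]
ft_force: [0.1, -0.4, 0.4]
width: 0.022
pos [0.5436 0.062  0.0552] z [ 0.002 -0.016 -1.   ] yaw_y -1.555 shift cm [-0.06 -0.    0.12] q7 -1.28 t 24.35
turn tool-z 0.005 (alt 3.147 -3.136 )
```

```bash
python3 -m jog '[[0,0,0.1,0,1],[0,0,0.1,0,1],[0,0,0,0,1],[0,0,0,0,0.72],[0,0,0,0,0.68],[0,0,0,0,0.62],[0,0,0,0,0.62],[0,0,0,0,0.62],[0,0,0,0,0.62],[0,0,0,0,0.62]]' 10;python3 -c "
from h import *
rows([.543,.062,.072],-1.56);snap('scene','s3',(220,130,340,220),6)"
```

```text
time: 25.35
ee_pos: [0.5441, 0.062, 0.0535]
eef_rot: [1.0, 0.008, 0.001, 0.008]
ft_force: [-0.1, -0.6, 0.0]
width: 0.033
pos [0.5441 0.062  0.0535] z [ 0.003 -0.016 -1.   ] yaw_y -1.555 shift cm [-0.11  0.02 -1.85] q7 -1.28 t 25.35
turn tool-z 0.005 (alt 3.147 -3.136 )
```

View pics/s3.png

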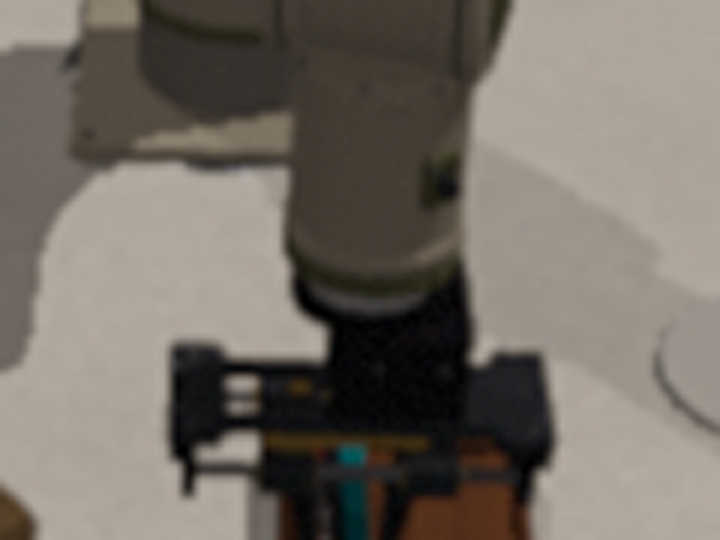

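```bash
python3 -m jog '[[0,0,-0.8,0,0.62],[0,0,-0.8,0,0.62],[0,0,0,0,0.62],[0,0,0,0,0.62],[0,-0.3,0,0,0.62],[0,-0.3,0,0,0.62],[0,-0.3,0,0,0.62],[0,-0.3,0,0,0.62],[0,-0.3,0,0,0.62],[0,-0.3,0,0,0.62]]' 10;python3 -c "
from h import *
rows([.543,.084,.070],-1.56)"
```

```text
time: 26.4
ee_pos: [0.5439, 0.0815, 0.0708]
eef_rot: [1.0, 0.008, 0.002, 0.008]
ft_force: [0.6, 0.2, 0.3]
width: 0.0332
pos [0.5439 0.0815 0.0708] z [ 0.003 -0.016 -1.   ] yaw_y -1.555 shift cm [-0.08 -0.26  0.08] q7 -1.32 t 26.4
turn tool-z 0.005 (alt 3.147 -3.137 )
```

```bash
python3 -m jog '[[0,-0.2,0,0,0.62],[0,-0.1,0,0,0.62],[0,0,0,0,0.62],[0,0,0,0,0.62],[0,0,0,0,0.62],[0,0,0,0,0.62],[0,0,0,0,0.62],[0,0,0,0,0.62],[0,0,0,0,0.62],[0,0,0,0,0.62]]' 10;python3 -c "
from h import *
rows([.543,.084,.070],-1.56);snap('scene','s4',(250,185,330,265),7)"
```

```text
time: 27.4
ee_pos: [0.5437, 0.0854, 0.0706]
eef_rot: [1.0, 0.008, 0.001, 0.008]
ft_force: [-0.1, 0.9, -0.3]
width: 0.0332
pos [0.5437 0.0854 0.0706] z [ 0.003 -0.015 -1.   ] yaw_y -1.554 shift cm [-0.07  0.14  0.06] q7 -1.33 t 27.4
turn tool-z 0.006 (alt 3.147 -3.136 )
```

View pics/s4.png

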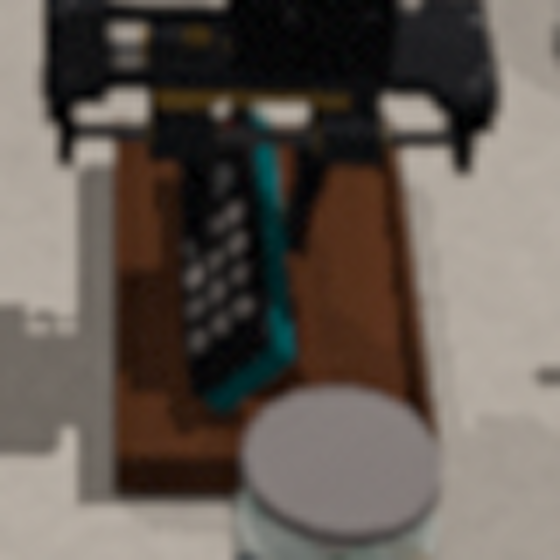

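The remote leans safely on the far finger with its buttons up and outward. I let it down by opening in steps while lowering the tips.

```bash
python3 -m jog '[[0,0,0,0,0.55],[0,0,0.3,0,0.55],[0,0,0,0,0.48],[0,0,0.4,0,0.48],[0,0,0,0,0.41],[0,0,0.4,0,0.41],[0,0,0.4,0,0.41],[0,0,0,0,0.41],[0,0,0,0,0.41],[0,0,0,0,0.41]]' 10;python3 -c "
from h import *
rows([.543,.084,.050],-1.56)"
```

```text
time: 28.45
ee_pos: [0.5435, 0.0853, 0.0539]
eef_rot: [1.0, 0.008, 0.001, 0.008]
ft_force: [-0.1, 1.7, -0.3]
width: 0.0512
pos [0.5435 0.0853 0.0539] z [ 0.002 -0.015 -1.   ] yaw_y -1.554 shift cm [-0.05  0.12  0.39] q7 -1.32 t 28.45
turn tool-z 0.006 (alt 3.147 -3.136 )
```

```bash
python3 -m jog '[[0,0,0.3,0,0.41],[0,0,0.3,0,0.41],[0,0,0,0,0.38],[0,-0.1,0,0,0.35],[0,-0.1,0,0,0.32],[0,-0.1,0,0,0.29],[0,-0.1,0,0,0.26],[0,0,0,0,0.25],[0,0,0,0,0.25],[0,0,0,0,0.25]]' 10;python3 -c "
from h import *
rows([.543,.084,.050],-1.56)"
```

```text
time: 29.45
ee_pos: [0.5437, 0.0893, 0.0476]
eef_rot: [1.0, 0.008, 0.001, 0.008]
ft_force: [-0.1, -0.1, -0.4]
width: 0.0654
pos [0.5437 0.0893 0.0476] z [ 0.003 -0.016 -1.   ] yaw_y -1.554 shift cm [-0.07  0.53 -0.23] q7 -1.32 t 29.45
turn tool-z 0.006 (alt 3.147 -3.136 )
```

Force is back to zero, so the remote should be flat. I lift clear, move aside and check.

```bash
python3 -m jog '[[0,0,-0.5,0,0.25],[0,0,-1.5,0,0.25],[0,0,-3,0,0.25],[0,0,-4,0,0.25],[0,0,-4,0,0.25],[0,0,-4,0,0.25],[0,0,-4,0,0.25],[0,4,-2,0,0.25],[0,4,0,0,0.25],[0,4,0,0,0.25]]'; python3 -m jog '[[0,4,0,0,0.25],[0,4,0,0,0.25],[0,4,0,0,0.25],[0,4,0,0,0.25],[0,4,0,0,0.25],[0,2,0,0,0.25],[0,0,0,0,0.25],[0,0,0,0,0.25],[0,0,0,0,0.25],[0,0,0,0,0.25]]'; python3 -c "
from h import *
snap('top','t3'); snap('scene','s5')
a=cv2.resize(np.load('pics/t3.npy')[90:320,80:440],None,fx=1.25*1.5,fy=1.25*1.5,interpolation=2)[:, :670]
b=cv2.resize(np.load('pics/t3.npy')[155:265,175:255],None,fx=2.6,fy=2.6,interpolation=2)
b2=cv2.resize(np.load('pics/s5.npy')[130:270,240:420],None,fx=2.2,fy=2.2,interpolation=2)
out=np.zeros((600,800,3),np.uint8); a=cv2.resize(a,(480,308)); out[:308,:480]=a; out[:b.shape[0],490:490+b.shape[1]]=b; out[292:600,400:796]=b2[:308,:396]
out[310:600,:395]=cv2.resize(np.load('pics/s5.npy')[150:300,100:300],(395,290))
cv2.imwrite('pics/fin.png',out)"
```

```text
time: 30.45
ee_pos: [0.5447, -0.0276, 0.2975]
eef_rot: [1.0, 0.011, 0.003, 0.008]
ft_force: [0.0, 0.3, -0.4]
width: 0.0654
time: 31.45
ee_pos: [0.5436, -0.264, 0.3119]
eef_rot: [1.0, 0.005, 0.007, 0.008]
ft_force: [0.3, -0.2, -0.1]
width: 0.0649
```

View pics/fin.png

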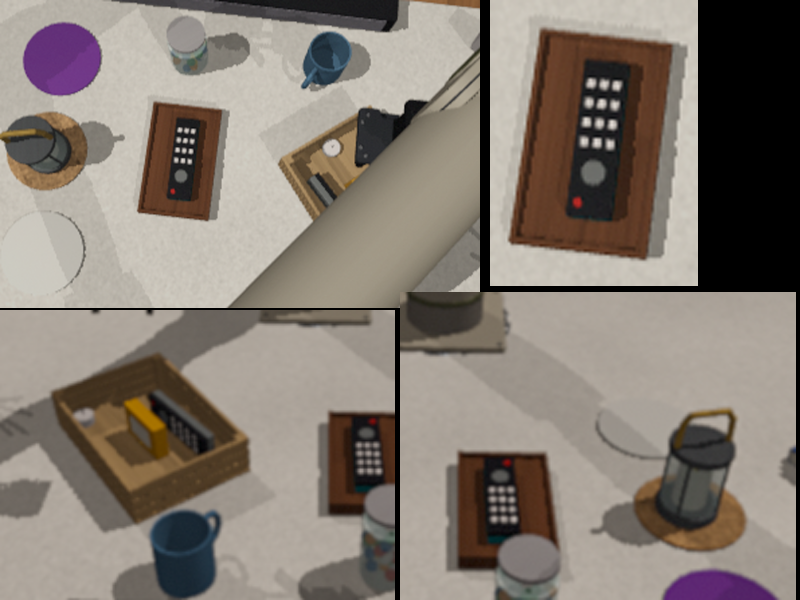

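The check shows the remote flat in the tray with buttons up, and the lantern upright inside the cork mat. The box and grey remote are still in the crate, the jar and mug are unmoved, and the arm is clear.

```bash
python3 -c "
from bench import r
print(r.close_job(), r.read_state()['time'])"
```

```text
the job is handed in; nothing more can be done
the job is handed in; nothing more can be done
```

The job is done and handed in at about 31.5 s of the 59 s allowed.

- **Lantern:** I lifted it by its handle and stood it on the cork mat. The wrist force had fallen to about 0 N before I opened the gripper.
- **Remote:** I took the teal remote from the crate and stood it on its edge in the tray. I then tipped it onto a finger and let it down onto its back by opening the jaws gradually.

**Last checks:** in the top and scene pictures the lantern is upright and wholly on the cork mat. The remote lies flat inside the tray rim with its buttons up. The grey remote and card box are in the crate, and the jar and mug look unmoved. The gripper was clear of everything, at 0.31 m height.

None of the checks failed, but two things were less certain:
- The handle position from the two cameras differed by about 8 mm, so I used a value in between; the grasp held.
- The arm and crate wall hid part of the crate in the last pictures, so I clearly saw only one of the two tealights there at the end. The wrist force showed no sign of contact with either.

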